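# Shut the sample crate and drop its latch bar

### The arm

A 6-joint arm with a two-finger parallel gripper is mounted at the origin on the work surface. World frame = base frame: x ahead of the robot, y to its left, z up, the work surface at z = 0. Lengths are in mm, angles in rad, forces in N, time in s.
With the tool pointing down it reaches from about 300 to 775 mm from the base axis. Payload 14.6 kg.
Tool frame: the origin (TCP) lies between the finger pads; the fingertips stand 11 mm ahead of it and the grasp point (between the pads) lies 8 mm behind it; z points along the fingers, y is the line along which they close (so a half turn about z gives the same grasp; the last joint's range is limited). The gripper opens to 94 mm and grips with 3 to 60 N. Pads are 16 mm wide; open, the fingers measure 119 mm over their backs; the gripper's body (75 mm by 177 mm) begins 78 mm behind the grasp point.
Start: joints at [-1.406, 0.3, 1.521, -0, 1.321, -0.067], TCP at [126.345, -535.281, 216.446] pointing down, gripper open.
Joint ranges: [-3.03, 3.03], [-0.79, 2.21], [0.23, 2.52], [-1.04, 4.18], [0, 3.07], [-2.55, 2.55]. Speed limits (rad/s): [2.22, 2.22, 2.57, 3.14, 3.14, 3.14].

### API

Orientations are given as [roll, pitch, yaw] about the fixed x, y, z axes, in that order (R = Rz(yaw) Ry(pitch) Rx(roll)).
In Python, from cell import manip gives the robot as it stands. The module is installed in compiled form; this text tells all that it offers.
- The arm moves only by the tool arm_command, never from a script. Its argument "rows" is one flat list of numbers, 5 for each row, row after row: the shift along the world's x, y, z in mm, then the turn about the world's z in degrees, then the finger opening in mm, from 0 to 94. In form: [dx, dy, dz, twist, jaw, dx, dy, dz, twist, jaw, ...]. A call has 1 to 5 rows; each row shifts and turns the commanded pose from where the row before left it; what a row does not reach is not made up. A row lasts 1/8 s, in which the tool goes at most 62.5 mm and 10.7 degrees, less where a joint would pass 70% of its speed; a pose out of reach is approached as far as the arm can. A call is refused whole if a number of a shift passes 62.5 or a number of a turn 10.7, either way. A call with a gripper value outside its range is refused whole. The fingers move at their own pace and stop on an object; "newtons" is the grip in N (left out, the last holds). Time passes only in rows, so rows that do not move let the fingers close. It gives the time, the measured TCP pose, the force and the opening at its end, in the units of the state.
- manip.read_state(): the state, without advancing time (a new reading comes with each control period).
- manip.camera(name): name is "scene" or "top" or "wrist"; returns a dict with "image" (384x512x3 uint8, blue, green, red), "z_map" (384x512 float32, mm along the optical axis (not along the pixel's ray), 0 where there is no reading), "fx", "fy", "cx", "cy" (pixels), "D" ([k1, k2, p1, p2, k3] as OpenCV has them; the pictures are not rectified), "pose" (4x4, takes a point from camera to world coordinates). Camera axes: x right, y down, z forward; pixel columns grow to the right and rows downward; lengths in mm; the calibration is good to about 2 mm. A picture is of the moment at which its call begins.
- manip.sign_off(): hands the job in, once; it reports no verdict.
The state is a dict: "clock": time; "joints": joint angles; "qd": joint speeds; "effort": joint torques, N m; "eef_pos": TCP position; "eef_rot": TCP orientation; "wrist_force": force on the tool from outside, world axes, zero at the start; "moment": the same for the moment, N m; "finger_gap": finger opening in mm.
Only numpy, scipy, OpenCV 4.12 (cv2) and the standard library are available. Lean on these libraries where they do the work, as an engineer would, in place of code of your own. Each camera call takes 0.05 s, during which the arm holds its last target. There are 200 camera calls.

### The job

First push the dark wood block that sticks out of the sample crate fully home against the crate's back. Then swing the gate shut with its latch bar lifted over the catch, ease the gate against its rubber stop, and let the bar drop down behind the catch so that the gate stays latched when you let go; force neither the gate nor the bar. Leave the other samples and the loose things on the desk where they are.

Things in the scene. Friction and masses are not known exactly. Their poses are not given: they have to be found in the camera images.
- crate: Open-topped plywood crate, fixed, 340 mm wide; origin: underside centre, at desk height. x points from its gate (front) to its back, y to the gate's hinge side. In its frame (mm): floor top z 12; back's inner face x 108, 130 tall; sides 100 tall; front posts x -145..-115, |y| 140..170, 150 tall; the block's bay y -140..-20; standing samples y -10..90, up to z 142.
- block_mid (a point): Centre of the dark wood block (loose, 0.45 to 0.9 kg), 190 mm long along the crate's x, 60 wide, 105 tall, lying on the floor of its bay and jutting out past the gate's plane. Home: its rear end touches the crate's back, centre at x = 13 mm in the crate's frame. Pushed on its front end it slides (2 to 9 N).
- gate_hinge (a point): Point on the gate's vertical hinge axis, 120 mm above the desk (crate frame x -145, y 140 mm); axes as the crate's.
- gate (a joint): Gate angle, rad. 0: flush between the front posts, reaching from the hinge along the crate's -y; it grows as the gate swings out to the crate's -x. The gate is 277 mm long, 18 mm thick (hinge axis on its outer face), top 150 mm above the desk; it moves lightly (1 N at the knob) and stays where it is left.
- bar (a joint): Angle of the steel latch bar on the gate's outer face, rad. 0: level, down; grows to 0.22 as its free end is lifted; falls back by its own weight (3 N at the knob). Bar 6 mm thick, 20 tall, axis 120 mm above the desk, mid-plane 15 mm outside the hinge axis; its pivot is 80 mm from the hinge axis along the gate, its free end passes the gate's edge and crosses the latch post.
- knob (a point): Centre of the red ball knob, 28 mm across, on a 9 mm stem up from the bar; take it from above to lift the bar and move the gate. Bar down: 200 mm from the hinge axis along the gate, 120 mm beyond the pivot, 80 mm above the bar's axis, 200 mm above the desk. It turns about the pivot: at bar angle 0.14 it is 16 mm higher and 12 mm nearer the hinge.
- catch_mid (a point): Fixed point of the crate (its frame: x -167, y -149, z 110 mm) near the catch: a steel nose 10 mm thick, top 124 mm above the desk, no ramp. The bar (underside at 110 mm when down) must pass over it, at 0.1 rad or more, and drop on its crate side. The catch and the rubber stop are one bracket, clamped to the post 6 mm farther in to 13 mm farther out than this: not measured, feel for it.
- stop_mid (a point): Nominal face of the rubber stop behind the gate's free edge (271 mm from the hinge; true place 6 mm farther in to 13 mm farther out, as the catch). The gate meets it at -0.022 to 0.048 rad; it yields 1 mm per 5 N of push at the knob. 8 N at the knob lets the bar drop; 9 to 11 N is a good push, over 14 N is forcing it. Let go, it presses the gate back so that the bar bears on the catch.
- stone_mid (a point): Centre of a standing marble sample in the crate, 180 x 22 x 120 mm; leave it.
- cork_tile_mid (a point): Centre of a standing cork sample in the crate, 170 x 22 x 130 mm; leave it.
- oak_board_mid (a point): Centre of a standing pale oak sample in the crate, 180 x 22 x 110 mm; leave it.
- glue_stick_mid (a point): Middle of a white and red glue stick, 31 mm thick, 100 mm tall, standing on the desk; leave it.
- drink_can_mid (a point): Middle of a red drink can, 66 mm thick, 115 mm tall; leave it.
- tape_measure_mid (a point): Middle of a black tape measure, 65 x 62 x 36 mm, lying on the desk; leave it.
- tape_roll_mid (a point): Middle of a roll of masking tape, 96 mm across, 24 mm tall; leave it.
Mind the look-alikes: they are no part of the job. Leave any purple or red look-alike of the part that bears block_mid alone.

How it is judged (in metres and radians):
On the way, in this order (a step that is already met when the one before it is completed fails the run):
1. the dark wood block is pushed home: within 6 mm of the crate's back (x of block_mid in the frame of crate above 0.007 m), for 0.2 s.
2. the gate is nearly shut (under 0.06 rad) with the bar held up over the catch (over 0.055 rad) (value of joint gate below 0.06 rad and value of joint bar above 0.055 rad), for 0.05 s.
At the end, for the whole second after the job is handed in: The gate is latched and at rest: the bar is fully down (under 0.02 rad) behind the catch and holds the gate shut (under 0.06 rad) against its rubber stop (over 1 N on the stop), and the block's rear end within 6 mm of the crate's back (x of block_mid in the frame of crate above 0.007 m and value of joint gate below 0.06 rad and contact force between stop_pad_c0 and gate above 1 N and value of joint bar below 0.02 rad and velocity of joint gate between -0.03 and 0.03 rad/s); the robot touches nothing.
It fails at once if the gate is forced against its rubber stop (over 10.5 N on the stop, which is 14 N at the knob) (contact force between stop_pad_c0 and gate above 10.5 N).
It fails at once if the bar is jammed against the catch with over 20 N (contact force between keeper_c0 and bar above 20 N).
It fails at once if another sample in the crate is moved more than 20 mm, or a loose thing on the desk more than 30 mm (distance of any of stone_mid, cork_tile_mid, oak_board_mid from where it was at the start of the episode above 0.02 m or distance of any of glue_stick_mid, drink_can_mid, tape_measure_mid, tape_roll_mid from where it was at the start of the episode above 0.03 m).
It also fails if it takes over 66 s, if anything falls off the work surface, if the arm or the gripper's body presses on something with over 40 N, if the wrist force passes 120 N, or if a joint passes its speed limit or range.

## Working session

There is one attempt and no reset: what is moved stays moved. The work goes in short steps, Python scripts to look and compute and a tool call to move; the robot and the scene stay as the last step left them, time stands still between calls to the robot, and variables do not carry over. Pictures are saved under pics/ and viewed, on a budget of 10 in all, crops included, one or two more only if the job needs it, and the job is handed in when it is done.

Besides the shell and the picture viewer there is one more tool, called after "Call:" as name(argument=value, ...) on one line, values as JSON. arm_command: Moves the arm, as the interface text tells. Its arguments: {"type":"object","properties":{"rows":{"type":"array","items":{"type":"number"}},"newtons":{"type":"number"}},"required":["rows"]}

```bash
mkdir -p pics
cat > h.py <<'E'
import numpy as np,cv2,pickle
from cell import manip
def grab(n):
    c=manip.camera(n); pickle.dump(c,open(f'{n}.pkl','wb')); return c
def load(n): return pickle.load(open(f'{n}.pkl','rb'))
def K(c): return np.array([[c['fx'],0,c['cx']],[0,c['fy'],c['cy']],[0,0,1]])
def ray(c,u,v):
    p=cv2.undistortPoints(np.array([[[u,v]]],float),K(c),np.array(c['D'],float))[0,0]
    T=np.array(c['pose']); return T[:3,3],T[:3,:3]@np.array([p[0],p[1],1.])
def plane(c,u,v,z):
    o,d=ray(c,u,v); return o+d*(z-o[2])/d[2]
def cloud(c):
    h,w=c['z_map'].shape
    uv=np.stack(np.meshgrid(np.arange(w),np.arange(h)),-1).reshape(-1,1,2).astype(float)
    p=cv2.undistortPoints(uv,K(c),np.array(c['D'],float)).reshape(h,w,2)
    P=np.dstack([p,np.ones((h,w))])*c['z_map'][...,None]
    T=np.array(c['pose']); W=P@T[:3,:3].T+T[:3,3]; W[c['z_map']<=0]=np.nan; return W
E
python3 - <<'E'
from h import *
print(manip.read_state())
ims=[]
for n in('scene','top'):
    c=grab(n); ims.append(c['image']); print(n,np.round(c['pose'],2).tolist(),c['fx'])
cv2.imwrite('pics/a.png',cv2.resize(ims[0],(800,600)))
cv2.imwrite('pics/b.png',cv2.resize(ims[1],(800,600)))
E
```

```text
{'clock': 0.0, 'joints': array([-1.40560806e+00,  3.00440082e-01,  1.52157288e+00, -2.31357600e-05,
        1.32074051e+00, -6.66078310e-02]), 'qd': array([ 0.00042631,  0.00071492,  0.0003669 ,  0.00026234, -0.00057755,
       -0.00095943]), 'effort': array([-8.86130438e-04, -5.31805766e+01, -3.52739453e+01,  7.08010560e-02,
        2.43405683e-02, -9.42661518e-05]), 'eef_pos': array([ 126.29406277, -535.03858784,  215.90681935]), 'eef_rot': array([-3.14043292e+00, -5.49027041e-05,  2.31801801e-01]), 'wrist_force': array([-0.26648269, -0.27962393,  0.20936747]), 'moment': array([ 0.00760362, -0.02553563, -0.02770899]), 'finger_gap': 93.9585104006321}
scene [[0.06, 0.62, -0.78, 1624.67], [1.0, -0.04, 0.05, -2.46], [-0.0, -0.78, -0.63, 917.11], [0.0, 0.0, 0.0, 1.0]] 457.4290818016894
top [[-0.01, -0.99, 0.11, 482.43], [-1.0, 0.01, -0.02, 70.95], [0.02, -0.12, -0.99, 1574.41], [0.0, 0.0, 0.0, 1.0]] 481.65359943507985
```

View pics/a.png

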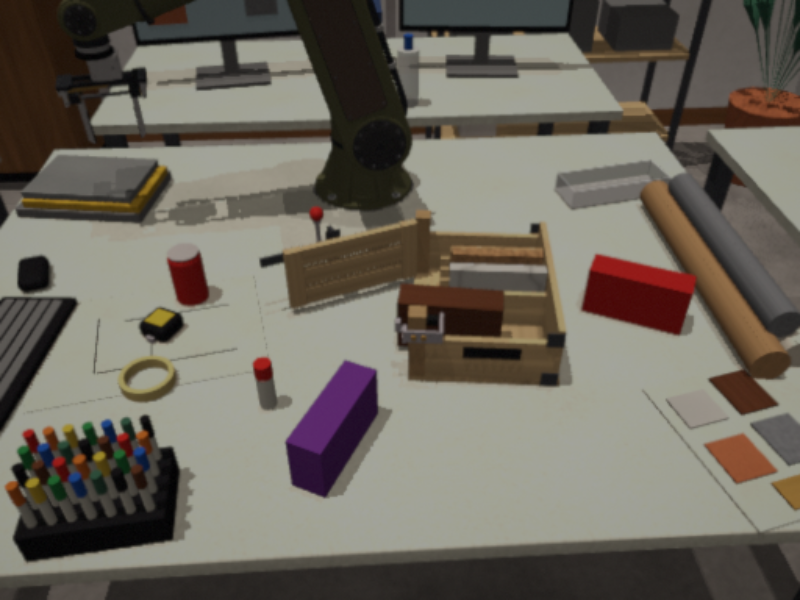

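View pics/b.png

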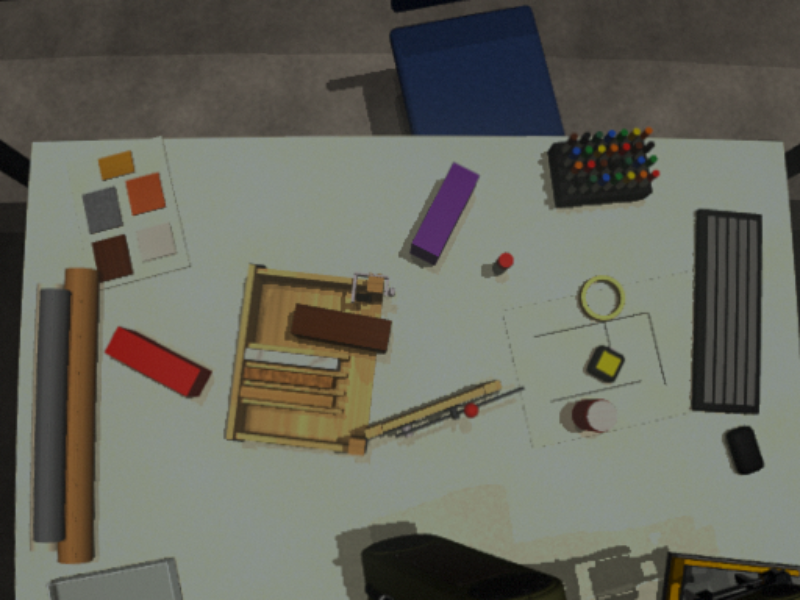

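Several block-shaped things (800x600 top view): purple at (445,213), red at (158,362), dark wood at (342,328). The dark one fits, because it lies in the crate bay and juts past the gate plane. The open gate has its red knob at (471,411). Next I'll measure and confirm in one enlarged crop.

Run:
```python
from h import *
c=load('top'); im=c['image']; W=cloud(c)
x0,y0,x1,y1=140,155,350,300
cv2.imwrite('pics/c.png',cv2.resize(im[y0:y1,x0:x1],None,fx=3.8,fy=3.8,interpolation=cv2.INTER_CUBIC))
z=W[...,2]; sub=np.zeros(z.shape,bool); sub[y0:y1,x0:x1]=1
m=(sub&(z>143)&(z<158)).astype(np.uint8)
n,l,s,ce=cv2.connectedComponentsWithStats(m)
for i in range(1,n):
    if s[i,4]>15:
        P=W[l==i]; r=cv2.minAreaRect(P[:,:2].astype(np.float32)); print('z150',s[i],np.round(cv2.boxPoints(r)).tolist(),np.median(P[:,2]))
hsv=cv2.cvtColor(im,cv2.COLOR_BGR2HSV)
b,g,r_=[im[...,i].astype(int) for i in range(3)]
# back rim z 130
m=(sub&(z>124)&(z<136)).astype(np.uint8)
n,l,s,ce=cv2.connectedComponentsWithStats(m)
for i in range(1,n):
    if s[i,4]>15:
        P=W[l==i]; r=cv2.minAreaRect(P[:,:2].astype(np.float32)); print('z130',s[i],np.round(cv2.boxPoints(r)).tolist(),np.median(P[:,2]))
m=(sub&(z>107)&(z<123)&(b<60)&(g<70)).astype(np.uint8)
n,l,s,ce=cv2.connectedComponentsWithStats(m)
for i in range(1,n):
    if s[i,4]>15:
        P=W[l==i]; r=cv2.minAreaRect(P[:,:2].astype(np.float32)); print('blk',s[i],np.round(cv2.boxPoints(r)).tolist(),np.median(P[:,2]),im[l==i].mean(0))
for n_ in('top','scene'):
    cc=load(n_); h=cv2.cvtColor(cc['image'],cv2.COLOR_BGR2HSV)
    m=(((h[...,0]<8)|(h[...,0]>172))&(h[...,1]>150)&(h[...,2]>90)).astype(np.uint8)
    n,l,s,ce=cv2.connectedComponentsWithStats(m)
    for i in range(1,n):
        if s[i,4]>15: print(n_,'red',s[i].tolist(),ce[i].round(1),plane(cc,*ce[i],200).round())
o1,d1=ray(c,471*.64,411*.64);
```

```text
z150 [235 177  11  11 103] [[682.0, 68.0], [712.0, 66.0], [714.0, 96.0], [684.0, 98.0]] 150.00096939867035
z150 [179 239  12   6  21] [[513.0, 263.0], [522.0, 230.0], [533.0, 233.0], [524.0, 266.0]] 145.12097891260237
z150 [192 240   7   7  16] [[506.0, 220.0], [515.0, 202.0], [530.0, 209.0], [521.0, 227.0]] 144.6761442692258
z150 [233 243  89  38 466] [[401.0, 98.0], [494.0, -161.0], [515.0, -153.0], [421.0, 106.0]] 149.01573620750037
z150 [223 281  11  10  95] [[377.0, 104.0], [404.0, 103.0], [405.0, 133.0], [378.0, 133.0]] 150.06212336427188
z130 [145 169  71 113 853] [[382.0, 175.0], [722.0, 136.0], [744.0, 330.0], [404.0, 369.0]] 130.27426781565214
z130 [305 248  31  13  63] [[462.0, -113.0], [495.0, -205.0], [501.0, -202.0], [468.0, -111.0]] 129.40981566516007
z130 [253 265  38  16 110] [[399.0, 42.0], [441.0, -67.0], [463.0, -59.0], [421.0, 50.0]] 129.456652247698
blk [228 188  13   6  45] [[669.0, 118.0], [669.0, 82.0], [685.0, 82.0], [684.0, 118.0]] 117.93405876386032 [27.82222222 33.53333333 35.62222222]
blk [ 186  194   65   31 1197] [[573.0, 62.0], [632.0, 51.0], [667.0, 
[... 228 characters left out ...]

top red [376, 103, 5, 4, 16] [378.  104.5] [ 922. -333.  200.]
top red [319, 162, 9, 9, 62] [323.4 166. ] [ 735. -162.  200.]
top red [68, 209, 60, 44, 1154] [ 97.4 230.8] [550. 492. 200.]
top red [298, 258, 8, 9, 55] [301.3 262.1] [458. -92. 200.]
scene red [198, 132, 8, 7, 45] [201.7 135.2] [450. -93. 200.]
scene red [378, 163, 68, 26, 770] [412.2 175.2] [687. 462. 200.]
scene red [108, 166, 15, 5, 45] [114.5 168.5] [ 605. -321.  200.]
scene red [162, 229, 11, 8, 73] [167.1 232.6] [ 863. -159.  200.]
scene red [15, 275, 7, 6, 26] [ 17.8 277.2] [ 974. -448.  200.]
scene red [75, 277, 7, 6, 31] [ 78.  279.7] [ 989. -325.  200.]
scene red [34, 292, 8, 7, 38] [ 37.1 295.3] [1023. -395.  200.]
```

View pics/c.png

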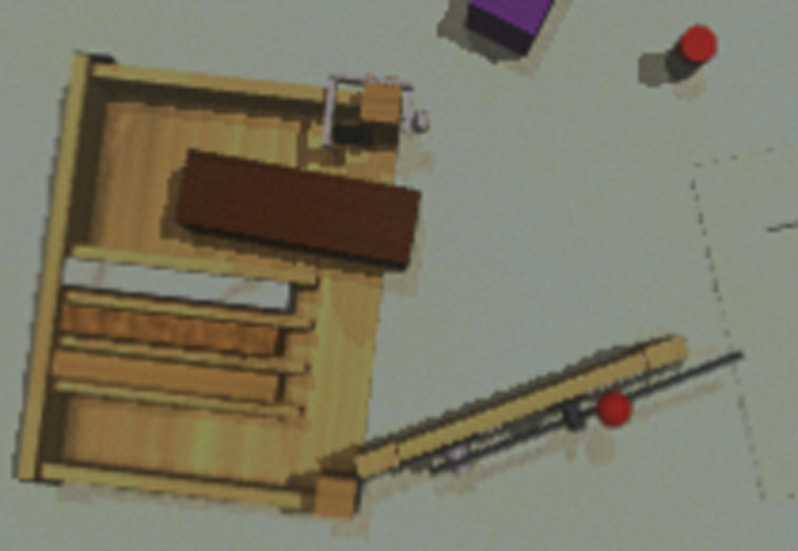

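The crop confirms the dark block at crop (298,208), skewed about 4° and jutting out. The crate origin is near (560,229) with its x axis at 83.3°. The block centre is at crate x ≈ -71 and y ≈ -69, so it needs about 84 mm. I'll move in front of the block with the jaws at 30 mm, so that two finger contacts push it.

Call:
arm_command(rows=[30, 35, 20, 10, 30, 37, 42, 20, 10, 30, 37, 42, 10, 10, 30, 37, 42, 0, 10, 30, 37, 42, 0, 10, 30], newtons=20)

```text
clock: 0.72
eef_pos: [305.2, -330.7, 266.4]
eef_rot: [3.141, -0.0, 1.11]
wrist_force: [-0.5, -0.3, 0.3]
finger_gap: 47.3
```

Call:
arm_command(rows=[37, 42, 0, 10, 30, 37, 42, 0, 10, 30, 37, 42, 0, 0, 30, 37, 42, 0, 0, 30, 37, 42, 0, 0, 30])

```text
clock: 1.35
eef_pos: [490.3, -120.6, 266.3]
eef_rot: [-3.141, 0.0, 1.454]
wrist_force: [1.1, -1.0, -0.3]
finger_gap: 30.2
```

Call:
arm_command(rows=[37, 42, 0, 0, 30, 37, 42, 0, 0, 30, 37, 42, 0, 0, 30, 0, 0, 0, 0, 30, 0, 0, 0, 0, 30])

```text
clock: 1.98
eef_pos: [600.0, 3.5, 266.0]
eef_rot: [-3.141, 0.0, 1.454]
wrist_force: [-0.6, -0.2, 0.0]
finger_gap: 30.1
```

Call:
arm_command(rows=[-3, 0, -60, 0, 30, 0, 0, -60, 0, 30, 0, 0, -61, 0, 30, 0, 0, 0, 0, 30, 2, 20, 0, 0, 30])

```text
clock: 2.6
eef_pos: [600.5, 23.0, 88.4]
eef_rot: [3.138, -0.0, 1.451]
wrist_force: [0.4, 0.7, 0.9]
finger_gap: 30.3
```

Call:
arm_command(rows=[1, 10, 0, 0, 30, 1, 8, 0, 0, 30, 1, 8, 0, 0, 30, 1, 8, 0, 0, 30, 1, 8, 0, 0, 30])

```text
clock: 3.22
eef_pos: [605.3, 65.3, 86.9]
eef_rot: [3.139, 0.001, 1.453]
wrist_force: [-0.2, -6.1, 4.6]
finger_gap: 30.3
```

Call:
arm_command(rows=[1, 8, 0, 0, 30, 1, 8, 0, 0, 30, 1, 8, 0, 0, 30, 1, 8, 0, 0, 30, 1, 5, 0, 0, 30])

```text
clock: 3.85
eef_pos: [609.9, 102.5, 86.6]
eef_rot: [3.14, 0.001, 1.453]
wrist_force: [-1.3, -8.1, 6.7]
finger_gap: 30.2
```

Call:
arm_command(rows=[1, 6, 0, 0, 30, 1, 6, 0, 0, 30, 0, 4, 0, 0, 30, 0, 3, 0, 0, 30, 0, 2, 0, 0, 30])

```text
clock: 4.47
eef_pos: [612.0, 123.3, 86.6]
eef_rot: [3.14, 0.001, 1.453]
wrist_force: [-0.5, -7.6, 5.1]
finger_gap: 30.3
```

Call:
arm_command(rows=[0, 2, 0, 0, 30, 0, 2, 0, 0, 30])

```text
clock: 4.72
eef_pos: [612.0, 127.2, 86.6]
eef_rot: [3.14, 0.001, 1.453]
wrist_force: [0.1, -7.0, 5.2]
finger_gap: 30.1
```

Call:
arm_command(rows=[0, 2, 0, 0, 30, 0, 1, 0, 0, 30, 0, 1, 0, 0, 30])

```text
clock: 5.1
eef_pos: [612.0, 130.6, 86.6]
eef_rot: [3.14, 0.002, 1.453]
wrist_force: [-1.5, -15.1, 6.9]
finger_gap: 30.2
```

Call:
arm_command(rows=[0, 1, 0, 0, 30, 0, 1, 0, 0, 30])

```text
clock: 5.35
eef_pos: [612.0, 130.7, 86.7]
eef_rot: [3.14, 0.005, 1.452]
wrist_force: [-3.1, -29.0, 8.4]
finger_gap: 29.9
```

Force rose to 29 N with no more motion, so the block is against the back. I'll back off, rise and check it from the top camera.

Call:
arm_command(rows=[-3, -25, 0, 0, 30, -3, -25, 20, 0, 60, 0, 0, 60, 0, 60, -20, -30, 60, 7, 60, -35, -40, 35, 10, 60])

```text
clock: 5.98
eef_pos: [553.1, 17.6, 256.2]
eef_rot: [3.139, 0.001, 1.756]
wrist_force: [0.7, -0.7, 0.5]
finger_gap: 59.6
```

Call:
arm_command(rows=[-45, -45, 0, 9, 60, -45, -45, 0, 0, 60, 0, 0, 0, 0, 60])

```text
clock: 6.35
eef_pos: [463.1, -72.5, 254.5]
eef_rot: [3.14, 0.001, 1.904]
wrist_force: [0.4, -0.4, 0.4]
finger_gap: 59.9
```

Run:
```python
from h import *
c=grab('top'); im=c['image']; W=cloud(c); z=W[...,2]
b,g=im[...,0].astype(int),im[...,1].astype(int)
m=((z>107)&(z<123)&(b<60)&(g<70)).astype(np.uint8); m[:,:150]=0;m[:150]=0;m[300:]=0;m[:,260:]=0
n,l,s,ce=cv2.connectedComponentsWithStats(m); i=1+s[1:,4].argmax()
P=W[l==i]; r=cv2.minAreaRect(P[:,:2].astype(np.float32)); bx=cv2.boxPoints(r); print(bx.round(),s[i])
ce=(bx.max(0)+bx.min(0))/2-[559.6,229.1]; X=np.array([.1165,.9932]); print('blk crate',ce@X, ce@[-X[1],X[0]])
a,d=[],[]
for n_ in('top','scene'):
    cc=c if n_=='top' else grab(n_); h=cv2.cvtColor(cc['image'],cv2.COLOR_BGR2HSV)
    m=(((h[...,0]<8)|(h[...,0]>172))&(h[...,1]>150)&(h[...,2]>90)).astype(np.uint8)
    n,l,s,q=cv2.connectedComponentsWithStats(m)
    for i in range(1,n):
        p=plane(cc,*q[i],200)
        if s[i,4]>10 and np.hypot(p[0]-457,p[1]+92)<40: print(n_,s[i],p.round(1)); o,v=ray(cc,*q[i]); a.append(o); d.append(v/np.linalg.norm(v))
if len(a)==2:
    A=sum(np.eye(3)-np.outer(v,v) for v in d); B=sum((np.eye(3)-np.outer(v,v))@o for o,v in zip(a,d)); print('knob',np.linalg.solve(A,B))
s=manip.read_state(); print(s['eef_pos'],s['eef_rot'],s['wrist_force'])
```

```text
[[582. 144.]
 [641. 137.]
 [665. 327.]
 [605. 334.]] [ 158  195   64   27 1200]
blk crate 13.62137371337891 -62.34074022033689
scene [199 133   7   6  32] [451.8 -93.1 200. ]
[464.99800956 -70.72170759 254.15209677] [3.14025526e+00 6.42787476e-04 1.90627501e+00] [-0.80234041  1.63657682 -0.31882365]
```

Call:
arm_command(rows=[-7, -21, 0, 0, 60, 0, 0, -30, 0, 60, 0, 0, -32, 0, 60, 0, 0, 0, 0, 60], newtons=25)

```text
clock: 6.95
eef_pos: [457.6, -90.7, 189.8]
eef_rot: [-3.138, -0.002, 1.909]
wrist_force: [-0.2, -0.4, 0.9]
finger_gap: 60.2
```

Run:
```python
from h import *
c=grab('wrist'); cv2.imwrite('pics/d.png',c['image'])
s=manip.read_state(); print(s['eef_pos'],s['wrist_force'])
```

```text
[458.243461   -90.99050723 191.43566798] [-0.05442682  0.2627343   0.93416426]
```

View pics/d.png

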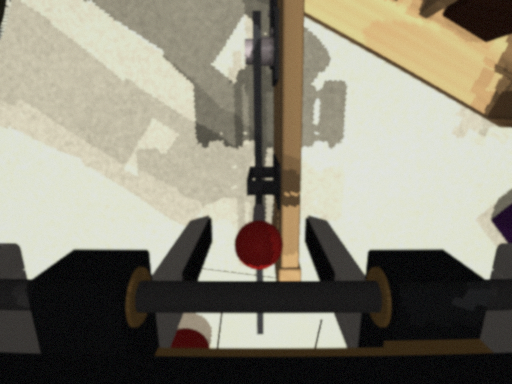

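The knob at (258,245) sits centred between the fingers at (205,235) and (312,235), and the closing line is square to the gate. Closing.

Call:
arm_command(rows=[0, 0, 0, 0, 20, 0, 0, 0, 0, 20, 0, 0, 0, 0, 20, 0, 0, 0, 0, 20], newtons=25)

```text
clock: 7.5
eef_pos: [457.8, -91.8, 191.7]
eef_rot: [3.141, 0.0, 1.907]
wrist_force: [1.1, 0.4, 2.3]
finger_gap: 26.9
```

Run:
```python
import numpy as np
# knob path: TCP commanded, hinge H; gate angle g, bar angle b
H=np.array([403.7,101.4]); a0=np.deg2rad(-6.69)
def k(g,b):
    t=a0-g; u=np.array([np.cos(t),np.sin(t)]); n=np.array([np.sin(t),-np.cos(t)])  # outward
    # outward at g=0 must be (-.1165,-.9932)
    r=80+120*np.cos(b)-80*np.sin(b); z=120*np.sin(b)+80*np.cos(b)-80
    return np.r_[H+r*u+15*n,z]
prev=k(1.108,0)
L=[(1.108,.05),(1.108,.1),(1.108,.15)]+[(g,.15) for g in np.r_[1.108-0.1*np.arange(1,11),0.07,.04,.02,0]]
gp=1.108
for g,b in L:
    q=k(g,b); print(round(g,3),b,'pos',q.round(1),'d',(q-prev).round(1),'tw',round(np.rad2deg(gp-g),1)); prev=q; gp=g
print(k(0,0))
```

```text
1.108 0.05 pos [456.  -87.9   5.9] d [-1.4  3.9  5.9] tw 0.0
1.108 0.1 pos [454.5 -83.8  11.6] d [-1.5  4.2  5.7] tw 0.0
1.108 0.15 pos [452.9 -79.3  17. ] d [-1.6  4.4  5.5] tw 0.0
1.008 0.15 pos [470.7 -73.5  17. ] d [17.8  5.8  0. ] tw 5.7
0.908 0.15 pos [487.8 -65.9  17. ] d [17.1  7.6  0. ] tw 5.7
0.808 0.15 pos [504.1 -56.7  17. ] d [16.3  9.2  0. ] tw 5.7
0.708 0.15 pos [519.4 -45.9  17. ] d [15.3 10.8  0. ] tw 5.7
0.608 0.15 pos [533.5 -33.6  17. ] d [14.1 12.3  0. ] tw 5.7
0.508 0.15 pos [546.4 -20.   17. ] d [12.8 13.6  0. ] tw 5.7
0.408 0.15 pos [557.8  -5.1  17. ] d [11.4 14.8  0. ] tw 5.7
0.308 0.15 pos [567.6  10.8  17. ] d [ 9.9 15.9  0. ] tw 5.7
0.208 0.15 pos [575.9  27.6  17. ] d [ 8.2 16.8  0. ] tw 5.7
0.108 0.15 pos [582.4  45.2  17. ] d [ 6.5 17.6  0. ] tw 5.7
0.07 0.15 pos [584.4  52.   17. ] d [2.  6.8 0. ] tw 2.2
0.04 0.15 pos [585.8  57.4  17. ] d [1.4 5.4 0. ] tw 1.7
0.02 0.15 pos [586.6  61.1  17. ] d [0.8 3.6 0. ] tw 1.1
0.0 0.15 pos [587.4  64.8  17. ] d [0.8 3.7 0. ] tw 1.1
[600.59073854  63.20265617   0.        ]
```

Call:
arm_command(rows=[-1, 4, 6, 0, 20, -2, 4, 6, 0, 20, -2, 4, 5, 0, 20, 0, 0, 0, 0, 20])

```text
clock: 8.0
eef_pos: [452.6, -79.4, 208.7]
eef_rot: [3.141, 0.0, 1.908]
wrist_force: [0.3, -0.5, -3.3]
finger_gap: 26.9
```

Call:
arm_command(rows=[9, 3, 0, 2.9, 20, 9, 3, 0, 2.9, 20, 8.5, 4, 0, 2.9, 20, 8.5, 4, 0, 2.9, 20, 8, 4.5, 0, 2.9, 20])

```text
clock: 8.62
eef_pos: [496.3, -61.5, 208.5]
eef_rot: [3.141, 0.001, 2.162]
wrist_force: [2.0, -2.9, -0.5]
finger_gap: 26.2
```

Call:
arm_command(rows=[8, 4.5, 0, 2.9, 20, 8, 5.5, 0, 2.9, 20, 7.5, 5.5, 0, 2.9, 20, 7, 6, 0, 2.9, 20, 7, 6, 0, 2.9, 20])

```text
clock: 9.25
eef_pos: [533.8, -33.5, 208.5]
eef_rot: [3.141, 0.001, 2.416]
wrist_force: [1.5, -2.2, -0.7]
finger_gap: 27.0
```

Call:
arm_command(rows=[6.5, 7, 0, 2.9, 20, 6.5, 7, 0, 2.9, 20, 5.5, 7.5, 0, 2.9, 20, 5.5, 7.5, 0, 2.9, 20, 5, 8, 0, 2.9, 20])

```text
clock: 9.88
eef_pos: [563.1, 3.6, 208.9]
eef_rot: [3.141, 0.002, 2.67]
wrist_force: [5.8, -3.0, 3.2]
finger_gap: 26.3
```

Call:
arm_command(rows=[6, 7.5, 0, 2.9, 20, 5, 8, 0, 2.9, 20, 4, 8.5, 0, 2.9, 20, 4, 8, 0, 2.9, 20, 0, 0, 0, 0, 20])

```text
clock: 10.5
eef_pos: [580.7, 36.2, 207.5]
eef_rot: [-3.141, -0.003, 2.871]
wrist_force: [-4.7, 3.0, -8.2]
finger_gap: 26.4
```

Run:
```python
from h import *
s=manip.read_state(); print(s['eef_pos'],s['eef_rot'],s['wrist_force'],s['moment'])
c=grab('scene'); im=c['image'][110:270,150:400]
cv2.imwrite('pics/e.png',cv2.resize(im,(800,512),interpolation=cv2.INTER_CUBIC))
```

```text
[580.7036139   36.21274749 207.4616348 ] [-3.14142053e+00 -2.67589200e-03  2.87114706e+00] [-4.66694537  2.99516595 -8.20105898] [ 0.52544882  0.63174942 -0.13215071]
```

View pics/e.png

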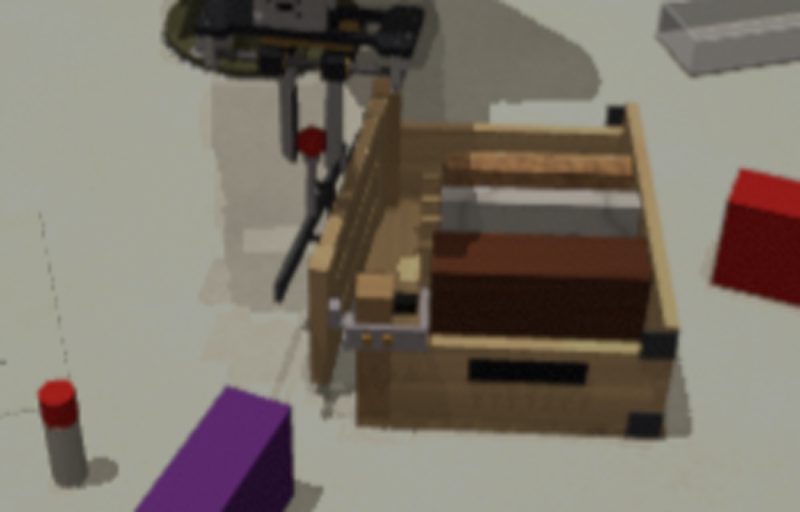

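The block is home, and the fingers hold the knob at (312,140). The gate is about 0.155 rad from shut with the bar lifted, its free end at (280,297), approaching the bracket at (385,330). I'll continue gently.

Call:
arm_command(rows=[0, 4, 0, 1.2, 20, 1, 4, 0, 1.2, 20, 1.5, 4, 0, 1.2, 20, 1.4, 3.5, 0, 1.2, 20, 0, 0, 0, 0, 20])

```text
clock: 11.18
eef_pos: [585.0, 51.2, 208.1]
eef_rot: [-3.142, -0.001, 2.954]
wrist_force: [-4.5, 2.9, -8.3]
finger_gap: 26.3
```

Call:
arm_command(rows=[-1, 0.3, 0, 0, 20, -0.5, 0.1, 0, 0, 20, 0, 0, 0, 0, 20])

```text
clock: 11.55
eef_pos: [584.0, 51.1, 208.9]
eef_rot: [3.141, 0.002, 2.953]
wrist_force: [1.1, 0.7, -3.2]
finger_gap: 26.7
```

Call:
arm_command(rows=[0.4, 1.5, 0, 0.5, 20, 0.4, 1.5, 0, 0.5, 20, 0.3, 1.2, 0, 0.3, 20, 0, 0, 0, 0, 20])

```text
clock: 12.05
eef_pos: [585.1, 55.4, 208.8]
eef_rot: [3.141, 0.001, 2.976]
wrist_force: [5.4, -0.1, 0.1]
finger_gap: 26.7
```

Call:
arm_command(rows=[0.3, 1, 0, 0.3, 20, 0, 0, 0, 0, 20])

```text
clock: 12.3
eef_pos: [585.4, 56.4, 208.7]
eef_rot: [3.141, 0.001, 2.981]
wrist_force: [4.9, 0.1, 0.7]
finger_gap: 26.5
```

Call:
arm_command(rows=[0.2, 1, 0, 0.3, 20, 0, 0, 0, 0, 20])

```text
clock: 12.55
eef_pos: [585.6, 57.4, 208.8]
eef_rot: [3.141, 0.001, 2.986]
wrist_force: [4.8, 0.1, 1.3]
finger_gap: 26.7
```

Call:
arm_command(rows=[0.8, 0.8, 0, 0.3, 20, 0, 0, 0, 0, 20])

```text
clock: 12.8
eef_pos: [586.1, 58.2, 208.4]
eef_rot: [3.142, 0.0, 2.991]
wrist_force: [4.9, 0.3, 0.1]
finger_gap: 26.9
```

Call:
arm_command(rows=[0.3, 1, 0, 0.3, 20, 0, 0, 0, 0, 20])

```text
clock: 13.05
eef_pos: [586.4, 59.3, 208.4]
eef_rot: [3.142, 0.0, 2.997]
wrist_force: [5.4, -0.8, 0.7]
finger_gap: 26.5
```

Call:
arm_command(rows=[0.2, 1, 0, 0.3, 20, 0, 0, 0, 0, 20])

```text
clock: 13.3
eef_pos: [586.6, 60.3, 208.4]
eef_rot: [3.142, 0.0, 3.002]
wrist_force: [4.8, -0.4, 1.7]
finger_gap: 26.7
```

Call:
arm_command(rows=[0.2, 1, 0, 0.3, 20, 0, 0, 0, 0, 20])

```text
clock: 13.55
eef_pos: [586.8, 61.2, 208.5]
eef_rot: [3.142, 0.0, 3.007]
wrist_force: [5.8, 0.5, 0.8]
finger_gap: 26.5
```

Call:
arm_command(rows=[0.2, 1, 0, 0.3, 20, 0, 0, 0, 0, 20])

```text
clock: 13.8
eef_pos: [587.0, 62.2, 208.5]
eef_rot: [3.142, 0.0, 3.012]
wrist_force: [4.6, -0.8, 0.7]
finger_gap: 26.9
```

Call:
arm_command(rows=[0.2, 1, 0, 0.3, 20, 0, 0, 0, 0, 20])

```text
clock: 14.05
eef_pos: [587.2, 63.2, 208.5]
eef_rot: [3.142, 0.0, 3.018]
wrist_force: [5.3, -0.9, 1.1]
finger_gap: 26.7
```

Call:
arm_command(rows=[0.2, 1, 0, 0.3, 20, 0, 0, 0, 0, 20])

```text
clock: 14.3
eef_pos: [587.4, 64.3, 208.5]
eef_rot: [3.141, 0.0, 3.023]
wrist_force: [4.6, 0.7, 1.2]
finger_gap: 26.5
```

Call:
arm_command(rows=[0.2, 1, 0, 0.3, 20, 0, 0, 0, 0, 20])

```text
clock: 14.55
eef_pos: [587.6, 65.2, 208.5]
eef_rot: [3.142, 0.0, 3.028]
wrist_force: [5.8, -0.5, 0.9]
finger_gap: 26.5
```

Call:
arm_command(rows=[0.2, 1, 0, 0.3, 20, 0, 0, 0, 0, 20])

```text
clock: 14.8
eef_pos: [587.8, 66.2, 208.5]
eef_rot: [3.142, 0.0, 3.033]
wrist_force: [5.1, 0.8, 1.5]
finger_gap: 27.0
```

Call:
arm_command(rows=[0.2, 1, 0, 0.3, 20, 0, 0, 0, 0, 20])

```text
clock: 15.05
eef_pos: [588.0, 66.9, 208.4]
eef_rot: [-3.141, 0.0, 3.038]
wrist_force: [5.2, -1.9, 0.1]
finger_gap: 26.7
```

Call:
arm_command(rows=[0.2, 1, 0, 0.3, 20, 0, 0, 0, 0, 20])

```text
clock: 15.3
eef_pos: [588.1, 67.4, 208.3]
eef_rot: [-3.14, -0.0, 3.043]
wrist_force: [4.6, -5.7, 1.5]
finger_gap: 27.1
```

Call:
arm_command(rows=[0.2, 1, 0, 0.2, 20, 0, 0, 0, 0, 20])

```text
clock: 15.55
eef_pos: [588.3, 68.0, 208.3]
eef_rot: [-3.14, -0.0, 3.046]
wrist_force: [3.6, -8.5, 0.6]
finger_gap: 26.7
```

Call:
arm_command(rows=[0.1, 0.5, 0, 0, 20, 0, 0, 0, 0, 20])

```text
clock: 15.8
eef_pos: [588.4, 68.2, 208.3]
eef_rot: [-3.139, -0.0, 3.046]
wrist_force: [3.8, -9.9, 0.6]
finger_gap: 26.8
```

Call:
arm_command(rows=[2.3, -0.2, -2.8, 0, 20, 2.3, -0.2, -2.8, 0, 20, 0, 0, 0, 0, 20])

```text
clock: 16.18
eef_pos: [593.1, 67.7, 202.6]
eef_rot: [-3.139, -0.0, 3.046]
wrist_force: [4.2, -9.8, 2.6]
finger_gap: 27.0
```

Call:
arm_command(rows=[2.4, -0.2, -2.8, 0, 20, 0, 0, 0, 0, 20])

```text
clock: 16.42
eef_pos: [595.4, 67.5, 199.7]
eef_rot: [-3.139, -0.0, 3.046]
wrist_force: [3.2, -9.8, 0.8]
finger_gap: 26.8
```

Call:
arm_command(rows=[2.2, -0.2, -2.8, 0, 20, 0, 0, 0, 0, 20])

```text
clock: 16.68
eef_pos: [597.5, 67.3, 196.9]
eef_rot: [-3.139, -0.001, 3.046]
wrist_force: [2.7, -11.5, -0.2]
finger_gap: 26.8
```

Call:
arm_command(rows=[2.1, -0.4, -2.9, 0, 20, 0, 0, 0, 0, 20])

```text
clock: 16.92
eef_pos: [599.5, 67.0, 193.9]
eef_rot: [-3.139, -0.001, 3.046]
wrist_force: [3.0, -9.5, 0.2]
finger_gap: 26.8
```

Call:
arm_command(rows=[1.8, -0.3, -2.5, 0, 20, 0, 0, 0, 0, 20])

```text
clock: 17.18
eef_pos: [601.1, 66.8, 191.7]
eef_rot: [-3.139, -0.001, 3.047]
wrist_force: [0.7, -9.8, 3.5]
finger_gap: 26.8
```

Call:
arm_command(rows=[0, -0.5, 0, 0, 20, 0, 0, 0, 0, 20, 0, -0.5, 0, 0, 20, 0, 0, 0, 0, 20])

```text
clock: 17.68
eef_pos: [601.0, 66.3, 191.8]
eef_rot: [-3.14, -0.002, 3.047]
wrist_force: [-0.4, -6.1, 2.3]
finger_gap: 26.7
```

Call:
arm_command(rows=[0, -0.5, 0, 0, 20, 0, 0, 0, 0, 20])

```text
clock: 17.92
eef_pos: [601.0, 66.2, 191.7]
eef_rot: [-3.141, -0.001, 3.047]
wrist_force: [-1.8, -6.1, 4.2]
finger_gap: 26.7
```

Call:
arm_command(rows=[0, -0.5, 0, 0, 20, 0, 0, 0, 0, 20])

```text
clock: 18.18
eef_pos: [601.0, 66.0, 191.7]
eef_rot: [-3.141, -0.001, 3.047]
wrist_force: [-3.2, -4.5, 3.7]
finger_gap: 27.1
```

Call:
arm_command(rows=[0, -0.5, 0, 0, 20, 0, 0, 0, 0, 20])

```text
clock: 18.42
eef_pos: [601.0, 65.8, 191.7]
eef_rot: [-3.142, -0.001, 3.047]
wrist_force: [-5.5, -1.6, 4.6]
finger_gap: 26.6
```

The force fades while the position barely changes, so the bar bears on the catch. Relieving the side load, then releasing and rising.

Call:
arm_command(rows=[-0.6, -0.2, 0.3, 0, 20, 0, 0, 0, 0, 20, 0, 0, 0, 0, 60, 0, 0, 0, 0, 60, 0, 0, 0, 0, 60])

```text
clock: 19.05
eef_pos: [600.9, 65.5, 192.1]
eef_rot: [-3.142, 0.0, 3.047]
wrist_force: [0.1, -0.2, -0.7]
finger_gap: 53.0
```

Call:
arm_command(rows=[0, 0, 20, 0, 60, 0, 0, 40, 0, 60, 0, 0, 40, 0, 60, -60, -40, 0, 0, 60, -60, -60, 0, 0, 60])

```text
clock: 19.68
eef_pos: [503.4, -13.8, 292.1]
eef_rot: [-3.142, 0.001, 3.049]
wrist_force: [0.6, -1.9, -0.0]
finger_gap: 59.8
```

Call:
arm_command(rows=[-60, -60, 0, 0, 60, -20, -60, 0, 0, 60, 0, -60, 0, 0, 60, 0, -60, 0, 0, 60, 0, 0, 0, 0, 60])

```text
clock: 20.3
eef_pos: [440.1, -239.9, 291.6]
eef_rot: [3.142, -0.001, 3.043]
wrist_force: [1.1, -0.2, 0.3]
finger_gap: 60.2
```

Run:
```python
from h import *
s=manip.read_state(); print(s['eef_pos'],s['wrist_force'])
for n_ in('top','scene'):
    cc=grab(n_); h=cv2.cvtColor(cc['image'],cv2.COLOR_BGR2HSV)
    m=(((h[...,0]<8)|(h[...,0]>172))&(h[...,1]>150)&(h[...,2]>70)).astype(np.uint8)
    n,l,st,q=cv2.connectedComponentsWithStats(m)
    for i in range(1,n):
        p=plane(cc,*q[i],200)
        if st[i,4]>10 and np.hypot(p[0]-600,p[1]-65)<60: print(n_,st[i],p.round(1))
a=cv2.resize(load('top')['image'][150:300,130:330],(800,600),interpolation=cv2.INTER_CUBIC)
b=cv2.resize(load('scene')['image'][120:270,200:400],(800,600),interpolation=cv2.INTER_CUBIC)
cv2.imwrite('pics/f.png',a); cv2.imwrite('pics/g.png',b)
```

```text
[ 440.09193657 -239.86434507  291.5584645 ] [ 1.08621325 -0.23298297  0.33963818]
top [241 208   9   9  62] [601.7  66.7 200. ]
scene [255 158   9   9  59] [599.1  65.8 200. ]
```

View pics/f.png

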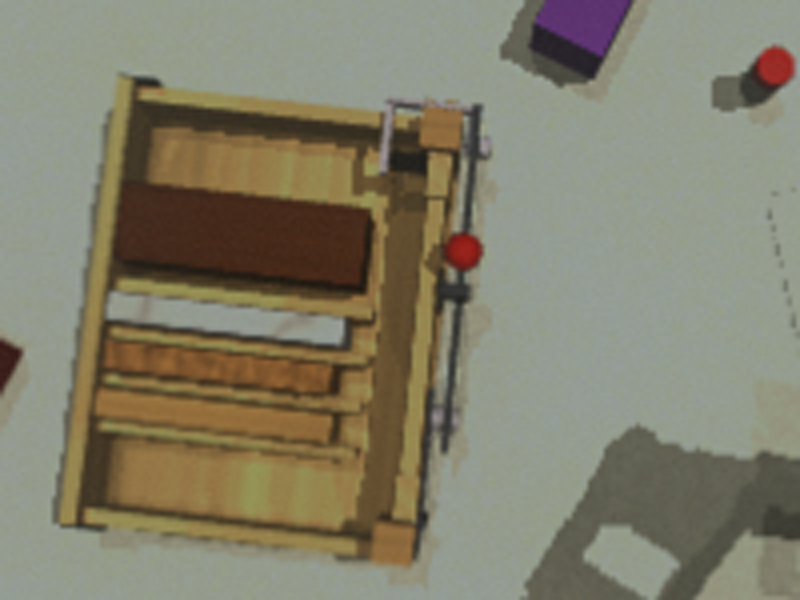

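View pics/g.png

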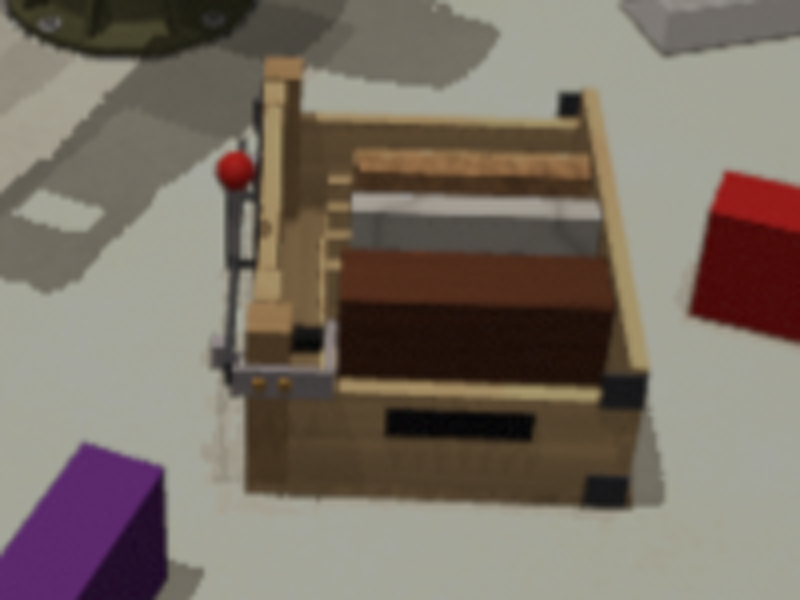

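Both views show the gate shut. The bar is down at top view (470,120) with the catch nose outside it at (485,147); in the scene view the nose is at (220,352) with the bar on its crate side. The block is against the back and the other samples are in place. The arm is clear, so I'm handing in.

```bash
python3 -c "
from cell import manip
print(manip.sign_off())"
```

```text
the job is handed in; nothing more can be done
None
```

The dark wood block is home and the gate is latched. I handed the job in at about 20 s on the robot's clock, and no verdict was reported.

- **Block:** I pushed it in until the force rose to 29 N without further movement. The top camera then put its centre at crate x ≈ 13.6 mm, against 13 mm for home.
- **Gate:** I gripped the knob, lifted the bar to about 0.15 rad and swung the gate shut. It met the rubber stop at about −0.01 rad. I held a push of about 9 to 11 N while lowering the bar, which met no resistance from the catch on the way down.
- **Latching:** As I eased off, the force faded from about 6 N to 2 N while the gate moved only about 0.4 mm, so the bar was bearing on the catch.
- **Final views:** After release the knob stayed at about (602, 67, 200), with the bar down on the crate side of the nose. The other samples look unmoved, and the arm is clear of everything. I checked the loose desk things only by eye, and the last crops show just the glue stick.

**Not measured:** I could not read the force on the stop after letting go; I inferred it from how the force faded. Before that, there was a side load of 5 to 9 N on the knob during the swing, from a 1 to 2 mm error in my hinge position. I corrected it on the way.

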